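Scrap the broken specimen mount

ROBOT

A 6-joint arm with a two-finger parallel gripper is mounted at the origin on the work surface. World frame = base frame: x ahead of the robot, y to its left, z up, the work surface at z = 0. Lengths are in m, angles in rad, forces in N, time in s.
With the tool pointing down it reaches from about 0.35 to 0.975 m from the base axis. Payload 4.9 kg.
Tool frame: the origin (TCP) lies midway between the tips of the shut fingers; the grasp point (between the pads) lies ctrl.grip_depth behind it (ctrl.grip_depth is the distance from the TCP to the grasp point, in m); z points along the fingers, y is the line along which they close (so a half turn about z gives the same grasp; the last joint's range is limited). The gripper opens to 85 mm and grips with 20 to 120 N. Pads are 22 mm wide; open, the fingers measure 114 mm over their backs; the gripper's body (76 mm by 85 mm) begins 54 mm behind the grasp point. The pads swing forward as they close: fully open they stand 13 mm farther back than shut.
Start: joints at [1.21, 0.053, 1.613, -0, 1.476, -0.119], TCP at [0.15, 0.607, 0.231] pointing down, gripper open.
Joint ranges: [-3.01, 3.01], [-1.01, 2.22], [0.06, 2.58], [-1.02, 4.17], [0.09, 2.62], [-3.14, 3.14]. Speed limits (rad/s): [2.57, 2.57, 3.14, 3.14, 3.14, 3.14].

INTERFACE

Orientations are given as a rotation vector (axis times angle).
In Python, from station import ctrl, get_image, camera_model gives the robot as it stands. The module is installed in compiled form; this text tells all that it offers.
- The arm moves only by the shell command python3 -m crank 'ROWS' [FORCE]. ROWS is JSON, a list of rows, each a list of 7 numbers: the shift along the tool's x, y, z in mm, then the turn, a rotation vector about the tool's x, y, z in rad, then the opening, from -1 (shut) to 1 (fully open). A call has exactly 10 rows; each row shifts and turns the commanded pose from where the row before left it, along the tool's axes as they then stand; what a row does not reach is not made up. A row lasts 1/12 s, in which the tool goes at most 41.7 mm and 7.16 degrees, less where a joint would pass 70% of its speed; a pose out of reach is approached as far as the arm can. A call with a gripper value outside its range is refused whole. The fingers move at their own pace and stop on an object; FORCE is the grip in N (left out, the last holds). Time passes only in rows, so rows that do not move let the fingers close, or fill a call up. It gives the time, the measured TCP pose, the force, the opening and the grip force at its end, in the units of the state.
- ctrl.get_obs(): the state, without advancing time (a new reading comes with each control period).
- get_image(name): name is "scene" or "side" or "wrist"; returns the picture (480x640x3 uint8, red, green, blue); there is no depth.
- camera_model(name): a dict with "vertical_fov" (degrees; the focal length in pixels is half the picture's height over the tangent of half this angle, whatever the lens; pixels are square), "cx", "cy" (the principal point, pixels), "R" (3x3) and "t" (3): a world point X has camera coordinates R X + t; the wrist camera has in their place "hand_eye" (4x4, takes a point from camera to tool coordinates, whose origin is the TCP and whose axes are the flange's). Camera axes: x right, y down, z forward; pixel columns grow to the right and rows downward; lengths in m; the calibration is good to about 2 mm. A picture is of the moment at which its call begins: read the wrist's pose just before it. camera_model takes no time and is no camera call.
- ctrl.finish_job(): hands the job in; it is judged then, once.
The state is a dict: "t": time; "q": joint angles; "dq": joint speeds; "effort": joint torques, N m; "tool_pos": TCP position; "tool_rot": TCP orientation; "contact_force": force on the tool from outside, world axes, zero at the start; "wrist_torque": the same for the moment, N m; "opening": finger opening in m; "grip_force": force on a finger pad.
Only numpy, scipy, OpenCV 4.12 (cv2) and the standard library are available. Lean on these libraries where they do the work, as an engineer would, in place of code of your own. Each camera call takes 0.05 s, during which the arm holds its last target. There are 200 camera calls.

TASK

Press the black button on the specimen case so that its clear lid pops open, and take out the one broken mount, the half-disc. Push the white scrap bin's sprung flap well down with it and hold the flap open while you let the piece fall inside, then withdraw so that the flap shuts. Leave the case open, and leave the two sound round mounts and everything else on the bench where they are.

Things in the scene. Friction and masses are not known exactly. Their poses are not given: they have to be found in the camera images.
- case: Fixed aluminium specimen case, 250 x 110 x 46 mm (its x, y, z), walls 5 mm, white floor 6 mm thick. Origin: centre of its underside on the bench, z up. Its clear 4 mm lid is hinged along the top of its +y side. A latch block 56 mm wide and 46 mm high stands out on its -y side to y = -145 mm. Three mounts stand inside in a row at x = -65, 0 and 65 mm (within 6 mm), the broken one in any place.
- case_lid (a joint): Angle of the case's lid (rad): 0 shut, 1.95 fully open. Latched at first; once let go, a light spring swings it fully open by itself in about a second and holds it there, leaning back beyond its +y hinge. Its free edge rises above the case's -y side and swings over to +y.
- latch_top (a point): Centre of the top of the round black push button on the latch block, 28 mm across in a 44 mm steel collar, top 68 mm above the bench. Pressed straight down: travel 6 mm, fully down it takes 5 N; the lid is let go at about 4 mm. A hood 60 mm high lies between button and lid, 28 to 48 mm from the button's axis.
- reject: Broken mount: black resin, a round mount of 32 mm diameter snapped along a straight upright face, 26 mm high, about 24 g. Stands in the case on the white floor (6 mm above the bench). Origin: centre of its underside; its own x axis is square to the flat broken face: 20 mm thick along x (flat face at x = +10 mm, rounded back at x = -10 mm), 32 mm wide along y.
- mount_a: A sound mount: black resin cylinder, 32 mm diameter, 26 mm high, a bright metal square set in its top, standing in the case. Origin: centre of its underside. To be left.
- mount_b: The other sound mount, same as mount_a. To be left.
- bin: Fixed white metal scrap bin, a closed box 170 x 190 x 150 mm high (its x, y, z), walls 4 mm. Origin: centre of its underside on the bench, z up. Its top has a mouth, x = -49 to +55 mm, y = -72 to +72 mm, closed flush by the flap. The inside, 162 x 182 mm, reaches farther than the mouth on all sides.
- mouth (a point): Middle of the bin's mouth at the height of its top, 150 mm above the bench (5 mm to +x of the bin's centre). Fingertips lowered here to 50 mm below the top hold the flap at about 0.9 rad, where a released piece slides off its steep face into the bin.
- flap (a joint): Angle of the bin's flap (rad): 0 shut and level, up to 1.35, swinging down into the bin. Metal plate 3 mm thick, 100 mm in the bin's x, 140 mm in y, rubber strip near its free -x edge, hinged 55 mm to +x of the bin's centre, 148 mm high. A spring shuts it: about 1 N opens it at the free edge, 3 N at 40 mm from the hinge. A mount's weight does not open it: a piece laid on it stays outside.
- bottle: White plastic bottle, 60 mm diameter, 150 mm high, loose. Origin: centre of its underside.
- beaker: Open glass beaker, 60 mm diameter, 75 mm high, loose. Origin: centre of its underside.
- jar: Small amber glass jar, 48 mm diameter, 50 mm high, loose. Origin: centre of its underside.
- weight: Steel polishing weight with a neck and knob, 44 mm diameter, 46 mm high, loose. Origin: centre of its underside.

How it is judged:
By the outcome, as a careful person would: the job done as asked, in the order asked, and still so for the second after the job is handed in, with the robot touching nothing.
It also fails if it takes over 48 s, if anything falls off the work surface, if the arm or the gripper's body presses on something with over 40 N, if the wrist force passes 120 N, or if a joint passes its speed limit or range.

## Working session

There is one attempt and no reset: what is moved stays moved. The work goes in short steps, Python scripts to look and compute and a shell command to move; the robot and the scene stay as the last step left them, time stands still between calls to the robot, and variables do not carry over. Pictures are saved under pics/ and viewed, at most 10 in all, crops included, and the job is handed in when it is done.

```bash
mkdir -p pics; python3 - <<'E'
from station import ctrl,get_image,camera_model
import cv2,numpy as np
o=ctrl.get_obs();print({k:np.round(v,3).tolist() for k,v in o.items()},ctrl.grip_depth)
for n in["scene","side","wrist"]:
    cv2.imwrite(f"pics/{n}0.png",get_image(n)[:,:,::-1]);m=camera_model(n);print(n,{k:np.round(v,4).tolist() for k,v in m.items()})
E
```

```text
{'t': 0.0, 'q': [1.21, 0.053, 1.614, -0.0, 1.476, -0.119], 'dq': [0.001, -0.0, 0.0, 0.002, 0.001, -0.0], 'effort': [0.0, -39.368, -37.018, -0.0, 0.007, 0.0], 'tool_pos': [0.149, 0.606, 0.23], 'tool_rot': [-0.379, -3.118, 0.003], 'contact_force': [-0.819, -0.351, 0.306], 'wrist_torque': [0.008, -0.021, 0.038], 'grip_force': 0.0, 'opening': 0.085} 0.0187
scene {'vertical_fov': 48.2554, 'cx': 316.2786, 'cy': 239.1356, 'R': [[0.6474, 0.7622, -0.0019], [0.4889, -0.4171, -0.7662], [-0.5848, 0.4951, -0.6426]], 't': [-0.3708, -0.1752, 1.6139]}
side {'vertical_fov': 52.5817, 'cx': 323.743, 'cy': 238.5097, 'R': [[0.8577, -0.5141, 0.0103], [-0.3234, -0.555, -0.7664], [0.3997, 0.654, -0.6423]], 't': [-0.4611, 0.2961, 0.9824]}
wrist {'vertical_fov': 64.7222, 'cx': 318.8583, 'cy': 239.1576, 'hand_eye': [[0.0001, -0.9455, -0.3256, 0.0842], [1.0, 0.0001, -0.0, 0.0005], [0.0001, -0.3256, 0.9455, -0.1418], [0.0, 0.0, 0.0, 1.0]]}
```

View pics/scene0.png

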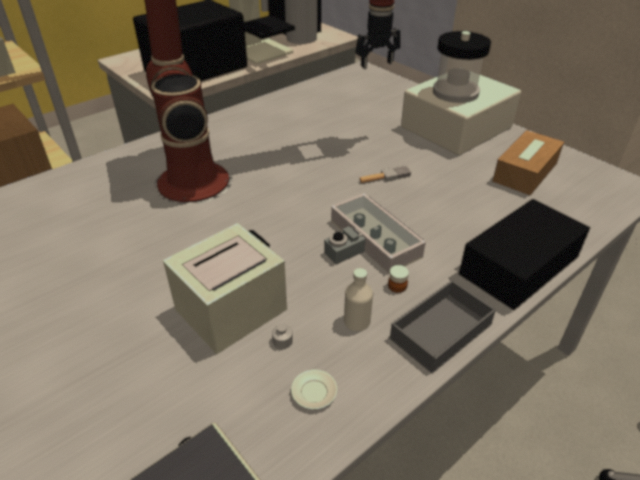

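View pics/side0.png

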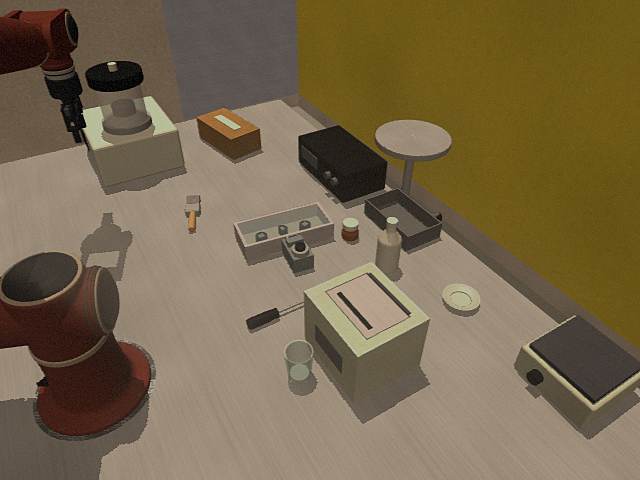

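The scene view shows the case at about (377,232), its button at (340,238) and the bin at (227,285). In the side view the case is at (285,232), the button at (299,247) and the bin top at (370,300). I'll enlarge both for corner readings.

```bash
python3 - <<'E'
import cv2
a=cv2.imread("pics/scene0.png")[180:350,150:440];b=cv2.imread("pics/side0.png")[190:400,220:440]
cv2.imwrite("pics/sc.png",cv2.resize(a,(0,0),fx=2.75,fy=2.75,interpolation=cv2.INTER_CUBIC))
cv2.imwrite("pics/si.png",cv2.resize(b,(0,0),fx=2.8,fy=2.8,interpolation=cv2.INTER_CUBIC))
E
```

```text
(no output)
```

View pics/sc.png

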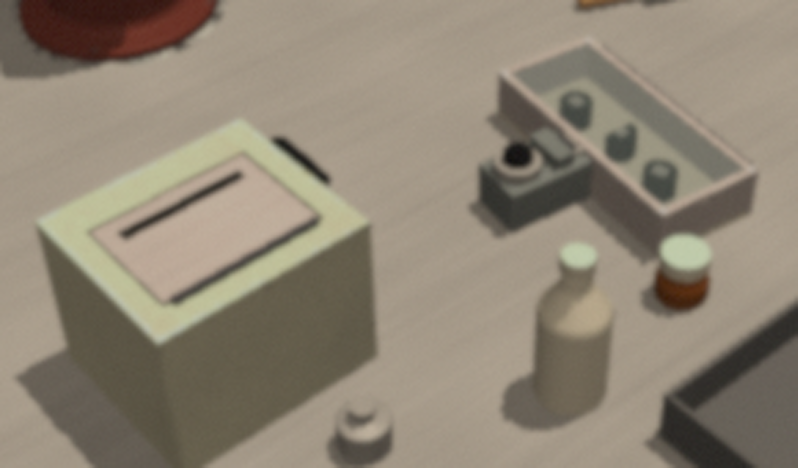

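View pics/si.png

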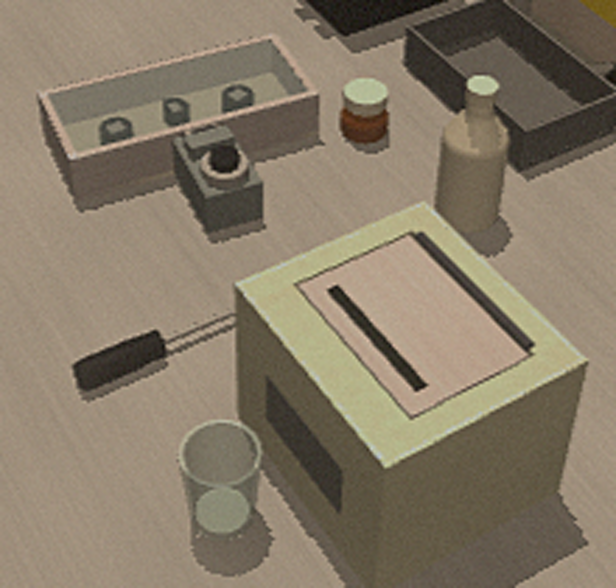

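The enlargements show the case, button, hood and bin corners clearly. The middle mount looks like the half-disc, at crop pixels (622,140) and (176,110). The inset dark strip on the bin is the rubber, and the edge strip is the hinge. Next I'll fit the poses.

```bash
cat > h.py <<'E'
import numpy as np
from scipy.optimize import least_squares
from scipy.spatial.transform import Rotation as Ro
from station import ctrl,camera_model
def proj(n,X,obs=None):
    m=camera_model(n);X=np.atleast_2d(X);f=240/np.tan(np.radians(m["vertical_fov"])/2)
    if n=="wrist":
        T=np.eye(4);T[:3,:3]=Ro.from_rotvec(obs["tool_rot"]).as_matrix();T[:3,3]=obs["tool_pos"]
        W=np.linalg.inv(T@np.array(m["hand_eye"]));R,t=W[:3,:3],W[:3,3]
    else:R,t=np.array(m["R"]),np.array(m["t"])
    c=X@R.T+t;return f*c[:,:2]/c[:,2:]+[m["cx"],m["cy"]]
def place(p,L):
    L=np.array(L,float);c,s=np.cos(p[2]),np.sin(p[2])
    return np.c_[p[0]+c*L[:,0]-s*L[:,1],p[1]+s*L[:,0]+c*L[:,1],L[:,2]]
def fit(L,views,p0,obs=None):
    def r(p):
        X=place(p,L);return np.concatenate([(proj(n,X[i],obs)-uv).ravel() for n,i,uv in views])
    s=min((least_squares(r,[*p0,a],loss="soft_l1") for a in(0,1.5,3,-1.5)),key=lambda s:s.cost)
    return s.x,np.round(s.fun,1)
E
python3 - <<'E'
from h import *
A=lambda l:np.array(l)/2.75+[150,180]
B=lambda l:np.array(l)/2.8+[220,190]
i=list(range(5))
L=[[-.125,-.055,.046],[-.125,.055,.046],[.125,.055,.046],[.125,-.055,.046]]
sc=A([(500,73),(590,40),(755,173),(662,213),(518,153)]);si=B([(68,157),(40,95),(275,38),(320,93),(224,156)])
i=[0,1,2,3]
p,f=fit(L,[("scene",i,sc[:4]),("side",i,si[:4])],[.4,.3]);print("case",p,f)
def tri(z,u,v):
    s=least_squares(lambda q:np.r_[proj("scene",[*q,z])[0]-u,proj("side",[*q,z])[0]-v],[.5,.2]);return s.x,s.fun.round(1)
c,s=np.cos(p[2]),np.sin(p[2]);R=np.array([[c,-s],[s,c]])
b,f=tri(.068,sc[4],si[4]);print("button",b,f,"in case",R.T@(b-p[:2]))
for z,u,v in zip([.032]*3,A([(577,97),(625,130),(661,167)]),B([(117,125),(176,102),(238,92)])):
    q,f=tri(z,u,v);print("mount",q,f,R.T@(q-p[:2]))
Lb=[[-.085,-.095,.15],[-.085,.095,.15],[.085,.095,.15],[.085,-.095,.15],[-.049,-.072,.15],[-.049,.072,.15],[.055,.072,.15],[.055,-.072,.15]]
i=list(range(8))
p,f=fit(Lb,[("scene",i,A([(38,222),(240,120),(370,225),(160,343),(90,232),(243,152),(320,215),(168,302)])),("side",i,B([(385,465),(235,285),(425,205),(585,360),(410,418),(295,285),(415,233),(532,352)]))],[.4,-.2])
print("bin",p,f,"mouth",place(p,[[.005,0,.15]]))
E
```

```text
case [ 0.54552251  0.22644532 -0.13311967] [-0.2  0.3  0.1 -0.6  0.8  0.3 -0.4  2.1  0.4  1.1 -1.1 -1.3 -0.1 -1.5
 -0.5  0.7]
button [0.53136418 0.10319488] [-0.9 -0.8  0.7 -1.3] in case [ 0.00232558 -0.12403919]
mount [0.47993796 0.23053274] [-0.2  0.9 -0.5 -0.5] [-0.06554681 -0.00465357]
mount [0.54476069 0.23154331] [ 0.   0.3 -0.2 -0. ] [-0.00143172  0.00495177]
mount [0.60508645 0.21658053] [-0.1  0.7 -0.5 -0.4] [ 0.06034627 -0.00187178]
bin [ 0.51106361 -0.20183664  0.01858431] [-1.4 -0.8  0.1 -1.  -0.2 -1.4 -1.6  0.1 -1.8 -0.6 -0.2 -0.8  0.5 -0.1
 -2.8  0.8  0.5 -0.1  0.1 -1.9 -0.  -2.9  1.6 -1.   0.4 -0.7 -0.2 -1.6
 -1.5 -1.6  0.7  0.3] mouth [[ 0.51606275 -0.20174372  0.15      ]]
```

```bash
cat >> h.py <<'E'
def delta(target,yaw=None):
    "tool-frame shift (mm) to target, and turn about tool z that brings tool y to world yaw (mod pi)"
    o=ctrl.get_obs();R=Ro.from_rotvec(o["tool_rot"]).as_matrix()
    print("t",round(o["t"],2),"pos",np.round(o["tool_pos"],4),"R",R.round(3).tolist(),"F",np.round(o["contact_force"],1),"open",round(o["opening"],4),"grip",round(o["grip_force"],1))
    print("shift mm",np.round(1000*R.T@(np.array(target)-o["tool_pos"]),1))
    if yaw is not None:
        d=R.T@np.array([np.cos(yaw),np.sin(yaw),0]);a=-np.arctan2(d[0],d[1]);a=(a+np.pi/2)%np.pi-np.pi/2;print("turn z",round(a,3))
E
python3 -c "
from h import *
delta([.531,.104,.105],np.pi/2-.133)"
```

```text
t 0.15 pos [0.1495 0.6064 0.2303] R [[-0.971, 0.239, -0.001], [0.239, 0.971, -0.002], [0.0, -0.002, -1.0]] F [ 0.7  0.  -0.2] open 0.0855 grip 0.0
shift mm [-490.7 -396.2  125.8]
turn z -0.109
```

```bash
python3 -m crank '[[-30,-24,0,0,0,0,-1],[-30,-24,0,0,0,0,-1],[-30,-24,0,0,0,0,-1],[-30,-24,0,0,0,0,-1],[-30,-24,0,0,0,0,-1],[-30,-24,0,0,0,0,-1],[-30,-24,0,0,0,0,-1],[-30,-24,0,0,0,0,-1],[-30,-24,0,0,0,0,-1],[-30,-24,0,0,0,0,-1]]' 40
python3 -m crank '[[-30,-24,10,0,0,0,-1],[-30,-24,20,0,0,0,-1],[-30,-24,20,0,0,0,-1],[-30,-24,20,0,0,0,-1],[-30,-24,20,0,0,0,-1],[-30,-24,20,0,0,0,-1],[-11,-12,10,0,0,0,-1],[0,0,0,0,0,0,-1],[0,0,0,0,0,0,-1],[0,0,0,0,0,0,-1]]'
python3 - <<'E'
from h import *
from station import get_image
import cv2
delta([.531,.104,.070])
cv2.imwrite("pics/w1.png",get_image("wrist")[:,:,::-1])
E
```

```text
t: 0.98
tool_pos: [0.384, 0.3002, 0.2311]
tool_rot: [0.379, 3.119, 0.0]
contact_force: [1.0, 0.6, -0.1]
opening: -0.0003
grip_force: 0.0
t: 1.82
tool_pos: [0.527, 0.1112, 0.1156]
tool_rot: [0.378, 3.119, 0.001]
contact_force: [0.4, 0.4, 0.2]
opening: 0.0
grip_force: 0.0
t 1.82 pos [0.527  0.1112 0.1156] R [[-0.971, 0.239, 0.0], [0.239, 0.971, 0.0], [-0.0, 0.001, -1.0]] F [0.4 0.4 0.2] open 0.0 grip 0.0
shift mm [-5.7 -6.1 45.6]
```

View pics/w1.png

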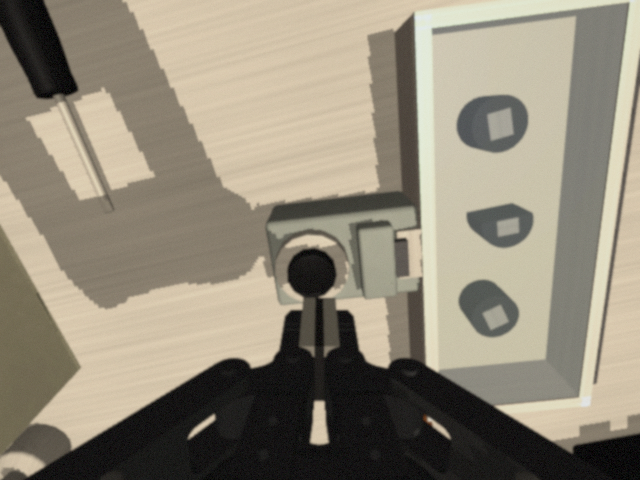

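The wrist view shows the button top at (311,272). The middle mount at (503,225) is the half-disc, with its flat face toward image top, which is case -x. I'll refine the button position.

```bash
cat >> h.py <<'E'
def ray(uv,z,obs):
    return least_squares(lambda q:proj("wrist",[*q,z],obs)[0]-uv,[.5,.1]).x
E
python3 - <<'E'
from h import *
o=ctrl.get_obs()
b=ray([311,272],.068,o);print(b)
print(ray([418,12],.046,o),ray([588,405],.046,o),ray([500,125],.032,o))
delta([*b,.07])
E
```

```text
[0.52638014 0.10787202]
[0.41358665 0.18997963] [0.67990618 0.2678527 ] [0.47872714 0.23052842]
t 1.87 pos [0.5271 0.1116 0.116 ] R [[-0.971, 0.238, 0.001], [0.238, 0.971, 0.0], [-0.001, 0.001, -1.0]] F [ 0.4 -0.4  0.7] open 0.0001 grip 0.0
shift mm [-0.1 -3.8 46. ]
```

```bash
python3 -m crank '[[-1,-5,20,0,0,0,-1],[0,0,20,0,0,0,-1],[0,0,4,0,0,0,-1],[0,0,2,0,0,0,-1],[0,0,2,0,0,0,-1],[0,0,2,0,0,0,-1],[0,0,2,0,0,0,-1],[0,0,1,0,0,0,-1],[0,0,0,0,0,0,-1],[0,0,0,0,0,0,-1]]'
```

```text
t: 2.7
tool_pos: [0.5278, 0.1059, 0.0632]
tool_rot: [0.379, 3.116, 0.002]
contact_force: [-0.3, 1.7, 4.9]
opening: -0.0
grip_force: 2.1
```

```bash
python3 -m crank '[[0,0,-20,0,0,0,-1],[0,0,-30,0,0,0,-1],[0,0,-30,0,0,0,-1],[0,0,-30,0,0,-0.12,-1],[0,0,-20,0,0,-0.12,0],[0,0,0,0,0,-0.12,0],[0,0,0,0,0,-0.12,0],[0,0,0,0,0,-0.12,0],[0,0,0,0,0,-0.12,0],[0,0,0,0,0,-0.12,0]]'
python3 -m crank '[[0,0,0,0,0,-0.12,0],[0,0,0,0,0,-0.12,0],[0,0,0,0,0,-0.12,0],[0,0,0,0,0,-0.12,0],[0,0,0,0,0,-0.12,0],[0,0,0,0,0,-0.12,0],[0,0,0,0,0,-0.12,0],[0,0,0,0,0,0,0],[0,0,0,0,0,0,0],[0,0,0,0,0,0,0]]'
python3 - <<'E'
from h import *
from station import get_image
import cv2
print(ctrl.get_obs()["q"])
delta([.543,.23,.19],-.133)
cv2.imwrite("pics/w2.png",get_image("wrist")[:,:,::-1])
E
```

```text
t: 3.53
tool_pos: [0.5267, 0.1049, 0.1916]
tool_rot: [0.934, -2.999, 0.001]
contact_force: [0.4, -0.3, 0.8]
opening: 0.0428
grip_force: 0.0
t: 4.37
tool_pos: [0.5268, 0.1052, 0.1918]
tool_rot: [2.066, -2.366, 0.0]
contact_force: [-0.1, -0.5, 0.5]
opening: 0.0425
grip_force: 0.0
[ 5.87622564e-02 -1.30323949e-01  1.85741708e+00 -4.33482667e-04
  1.41483583e+00 -2.94747838e+00]
t 4.37 pos [0.5268 0.1052 0.1918] R [[-0.135, -0.991, -0.0], [-0.991, 0.135, -0.0], [0.0, 0.0, -1.0]] F [-0.1 -0.5  0.5] open 0.0425 grip 0.0
shift mm [-125.8    0.8    1.8]
turn z -0.002
```

View pics/w2.png

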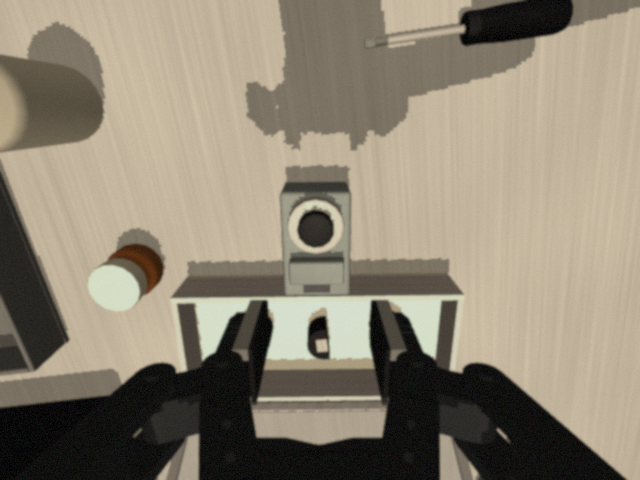

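The wrist view shows the half-disc between the fingers at about (319,336), with its flat face to image right at column 328, so it lines up with the closing axis. I'll move above it and check the lid in the side view.

```bash
python3 -m crank '[[-20,0,0,0,0,0,0],[-30,0,5,0,0,0,0],[-30,0,10,0,0,0,0],[-30,0,15,0,0,0,0],[-16,0,10,0,0,0,0],[0,0,0,0,0,0,0],[0,0,0,0,0,0,0],[0,0,0,0,0,0,0],[0,0,0,0,0,0,0],[0,0,0,0,0,0,0]]'
python3 - <<'E'
from h import *
from station import get_image
import cv2
delta([.543,.23,.010],-.133)
w=get_image("wrist")[:,:,::-1];s=get_image("side")[:,:,::-1]
cv2.imwrite("pics/m3.png",np.hstack([cv2.resize(w[140:400,180:460],(560,520),interpolation=cv2.INTER_CUBIC),s[120:380,180:420].copy() if 0 else cv2.copyMakeBorder(s[120:380,190:420],0,260,0,0,cv2.BORDER_CONSTANT)]))
E
```

```text
t: 5.25
tool_pos: [0.5441, 0.2295, 0.1532]
tool_rot: [-2.067, 2.364, -0.001]
contact_force: [-0.1, -0.4, -0.1]
opening: 0.0427
grip_force: 0.0
t 5.25 pos [0.5441 0.2295 0.1532] R [[-0.134, -0.991, 0.002], [-0.991, 0.134, 0.0], [-0.0, -0.002, -1.0]] F [-0.1 -0.4 -0.1] open 0.0427 grip 0.0
shift mm [ -0.3   1.4 143.2]
turn z -0.001
```

View pics/m3.png

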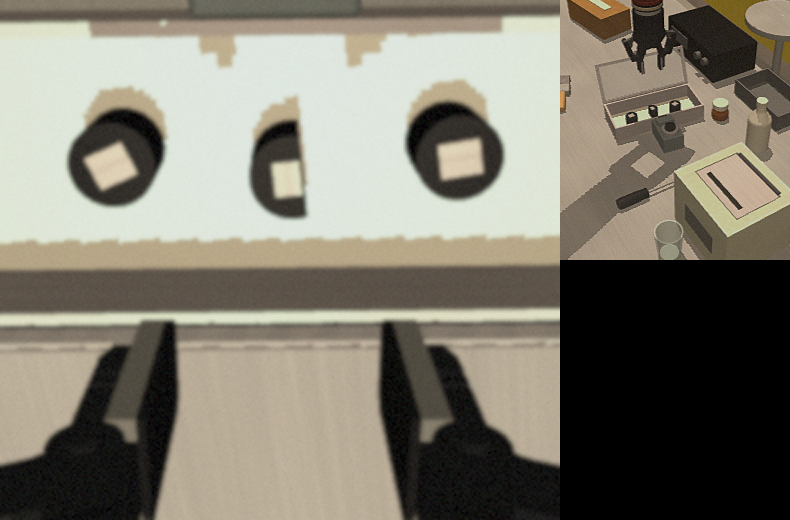

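The lid is fully open. The half-disc's top is centred at crop (278,174), which is full-image (319,227), with its flat face to the right and square to the closing axis.

```bash
python3 - <<'E'
from h import *
o=ctrl.get_obs();o["tool_rot"]=o["tool_rot"]
c=ray([319,227],.032,o);print(c,ray([236.5,221],.032,o),ray([410,217.5],.032,o))
print(ray([332.2,206],.032,o),ray([332.5,247],.032,o))
delta([*c,.012],-.133)
E
```

```text
[0.5435796 0.2274006] [0.60200381 0.21499147] [0.47777044 0.2290188 ]
[0.53217845 0.21314825] [0.53575563 0.24404473]
t 5.35 pos [0.544  0.2296 0.153 ] R [[-0.134, -0.991, 0.001], [-0.991, 0.134, 0.0], [-0.0, -0.001, -1.0]] F [ 0.5 -0.3  0.5] open 0.0427 grip 0.0
shift mm [  2.3   0.3 141. ]
turn z -0.001
```

```bash
python3 -m crank '[[2,0,20,0,0,0,0],[0,0,30,0,0,0,0],[0,0,30,0,0,0,0],[0,0,25,0,0,0,0],[0,0,15,0,0,0,0],[0,0,10,0,0,0,0],[0,0,6,0,0,0,0],[0,0,4,0,0,0,0],[0,0,0,0,0,0,0],[0,0,0,0,0,0,0]]' 25
python3 -m crank '[[0,0,0,0,0,0,-0.3],[0,0,0,0,0,0,-1],[0,0,0,0,0,0,-1],[0,0,0,0,0,0,-1],[0,0,0,0,0,0,-1],[0,0,0,0,0,0,-1],[0,0,-5,0,0,0,-1],[0,0,-10,0,0,0,-1],[0,0,-20,0,0,0,-1],[0,0,-30,0,0,0,-1]]' 25
```

```text
t: 6.18
tool_pos: [0.5442, 0.2285, 0.0133]
tool_rot: [-2.068, 2.363, -0.001]
contact_force: [0.1, -0.5, -0.3]
opening: 0.0428
grip_force: 0.0
t: 7.02
tool_pos: [0.5405, 0.2276, 0.0748]
tool_rot: [2.065, -2.359, -0.005]
contact_force: [-0.5, -0.2, -1.4]
opening: 0.0203
grip_force: 24.0
```

```bash
python3 -m crank '[[0,0,-30,0,0,0,-1],[0,0,-35,0,0,0,-1],[0,0,-35,0,0,0,-1],[20,0,-30,0,0,0,-1],[30,-3,-10,0,0,0,-1],[35,-3,0,0,0,0,-1],[35,-3,0,0,0,0,-1],[35,-3,0,0,0,0,-1],[35,-3,0,0,0,0,-1],[35,-3,0,0,0,0,-1]]'
python3 -m crank '[[35,-3,0,0,0,0,-1],[35,-3,0,0,0,0,-1],[35,-3,0,0,0,0,-1],[35,-3,0,0,0,0,-1],[35,-3,0,0,0,0,-1],[20,-3,0,0,0,0.1,-1],[0,0,0,0,0,0.12,-1],[0,0,0,0,0,0.12,-1],[0,0,0,0,0,0.12,-1],[0,0,0,0,0,0.12,-1]]'
python3 -m crank '[[0,0,0,0,0,0.12,-1],[0,0,0,0,0,0.12,-1],[0,0,0,0,0,0.12,-1],[0,0,0,0,0,0.12,-1],[0,0,0,0,0,0.12,-1],[0,0,0,0,0,0.12,-1],[0,0,0,0,0,0.12,-1],[0,0,0,0,0,0,-1],[0,0,0,0,0,0,-1],[0,0,0,0,0,0,-1]]'
python3 - <<'E'
from h import *
from station import get_image
import cv2
delta([.516,-.202,.10],.0186+np.pi/2)
w=get_image("wrist")[:,:,::-1]
cv2.imwrite("pics/w4.png",w)
E
```

```text
t: 7.85
tool_pos: [0.5309, 0.0035, 0.2175]
tool_rot: [2.062, -2.368, 0.002]
contact_force: [0.0, -0.4, -0.6]
opening: 0.0197
grip_force: 24.0
t: 8.68
tool_pos: [0.5292, -0.1084, 0.2208]
tool_rot: [1.097, -2.898, 0.101]
contact_force: [0.3, -0.7, -1.0]
opening: 0.0197
grip_force: 23.9
t: 9.52
tool_pos: [0.5294, -0.1083, 0.2207]
tool_rot: [-0.168, -3.123, 0.12]
contact_force: [0.3, 0.9, -0.2]
opening: 0.02
grip_force: 23.9
t 9.52 pos [ 0.5294 -0.1083  0.2207] R [[-0.994, 0.107, -0.015], [0.107, 0.991, -0.076], [0.007, -0.077, -0.997]] F [ 0.3  0.9 -0.2] open 0.02 grip 23.9
shift mm [  2.4 -85.  127.6]
turn z -0.127
```

View pics/w4.png

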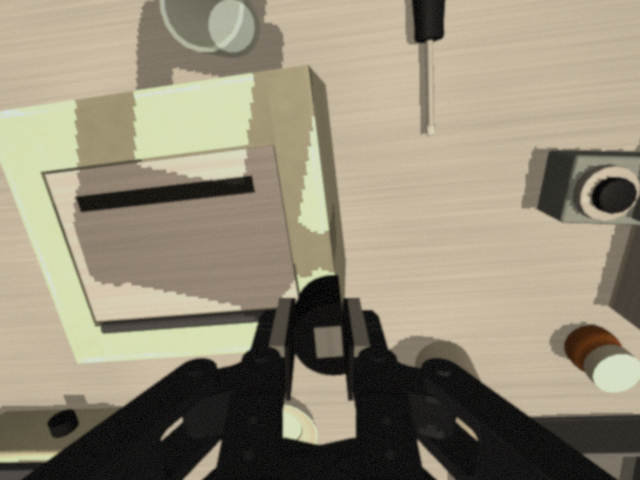

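The wrist view shows the piece held and the flap shut. The flap corners are at (43,172), (275,146), (97,325) and about (298,310), with the rubber strip at row 190 (bin -x). The tool is tilted about 4°, so I'll correct that and refine the mouth position.

```bash
python3 - <<'E'
from h import *
o=ctrl.get_obs()
L=[[-.049,-.072,.15],[-.049,.072,.15],[.055,-.072,.15]]
p,f=fit(L,[("wrist",[0,1,2],np.array([(43,172),(275,146),(97,325)]))],[.5,-.2],o);print(p,f,place(p,[[.005,0,.15]]))
E
python3 -m crank '[[0,-30,0,-0.04,-0.003,-0.06,-1],[0,-30,0,-0.037,-0.004,-0.06,-1],[0,-25,0,0,0,0,-1],[0,0,0,0,0,0,-1],[0,0,0,0,0,0,-1],[0,0,0,0,0,0,-1],[0,0,0,0,0,0,-1],[0,0,0,0,0,0,-1],[0,0,0,0,0,0,-1],[0,0,0,0,0,0,-1]]'
python3 -c "
from h import *
delta([.516,-.202,.1],.0186+np.pi/2)"
```

```text
[ 0.51111286 -0.19917226  0.00939674] [-0.3  0.6  4.8 -0.8 -2.1  0.5] [[ 0.51611264 -0.19912528  0.15      ]]
t: 10.4
tool_pos: [0.5252, -0.1924, 0.224]
tool_rot: [0.018, -3.137, -0.001]
contact_force: [-0.4, -0.6, -0.6]
opening: 0.02
grip_force: 24.1
t 10.4 pos [ 0.5252 -0.1924  0.224 ] R [[-1.0, -0.011, -0.004], [-0.011, 1.0, 0.001], [0.004, 0.001, -1.0]] F [-0.4 -0.6 -0.6] open 0.02 grip 24.1
shift mm [  8.8  -9.6 124.1]
turn z -0.007
```

```bash
python3 -m crank '[[5,-4,15,0,0,0,-1],[4,-4,20,0,0,-0.007,-1],[0,0,20,0,0,0,-1],[0,0,12,0,0,0,-1],[0,0,12,0,0,0,-1],[0,0,12,0,0,0,-1],[0,0,12,0,0,0,-1],[0,0,12,0,0,0,-1],[0,0,10,0,0,0,-1],[0,0,5,0,0,0,-1]]' 40
python3 -m crank '[[0,0,0,0,0,0,-1],[0,0,0,0,0,0,-1],[0,0,0,0,0,0,-1],[0,0,0,0,0,0,-1],[0,0,0,0,0,0,-1],[0,0,0,0,0,0,-1],[0,0,0,0,0,0,-1],[0,0,0,0,0,0,-1],[0,0,0,0,0,0,-1],[0,0,0,0,0,0,-1]]'
python3 -c "
from h import *
delta([.516,-.2,.094],.0186+np.pi/2)"
```

```text
t: 11.23
tool_pos: [0.5147, -0.2006, 0.0919]
tool_rot: [0.027, -3.135, -0.003]
contact_force: [-1.1, -0.3, -0.2]
opening: 0.0193
grip_force: 41.7
t: 12.07
tool_pos: [0.5159, -0.2012, 0.0943]
tool_rot: [0.027, -3.138, -0.001]
contact_force: [-0.2, -0.7, 1.5]
opening: 0.019
grip_force: 41.8
t 12.07 pos [ 0.5159 -0.2012  0.0943] R [[-1.0, -0.017, -0.004], [-0.017, 1.0, 0.0], [0.004, 0.0, -1.0]] F [-0.2 -0.7  1.5] open 0.019 grip 41.8
shift mm [-0.2  1.2  0.3]
turn z -0.002
```

```bash
python3 -m crank '[[0,0,0,0,0,0,-0.2],[0,0,0,0,0,0,0.1],[0,0,0,0,0,0,0.1],[0,0,0,0,0,0,0.1],[0,0,0,0,0,0,0.1],[0,0,0,0,0,0,0.1],[0,0,0,0,0,0,0.1],[0,0,0,0,0,0,0.1],[0,0,0,0,0,0,0.1],[0,0,0,0,0,0,0.1]]'
python3 -m crank '[[0,0,0,0,0,0,0.1],[0,0,0,0,0,0,0.1],[0,0,0,0,0,0,0.1],[0,0,0,0,0,0,0.1],[0,0,0,0,0,0,0.1],[0,0,0,0,0,0,0.1],[0,0,0,0,0,0,0.1],[0,0,0,0,0,0,0.1],[0,0,0,0,0,0,0.1],[0,0,0,0,0,0,0.1]]'
python3 - <<'E'
from station import get_image
import cv2
cv2.imwrite("pics/w5.png",get_image("wrist")[:,:,::-1])
E
```

```text
t: 12.9
tool_pos: [0.5157, -0.2011, 0.0941]
tool_rot: [0.027, -3.137, -0.001]
contact_force: [-1.5, -0.9, 0.7]
opening: 0.0471
grip_force: 0.8
t: 13.73
tool_pos: [0.5156, -0.201, 0.094]
tool_rot: [0.027, -3.137, -0.001]
contact_force: [-0.9, -0.5, 1.6]
opening: 0.0468
grip_force: 0.8
```

View pics/w5.png

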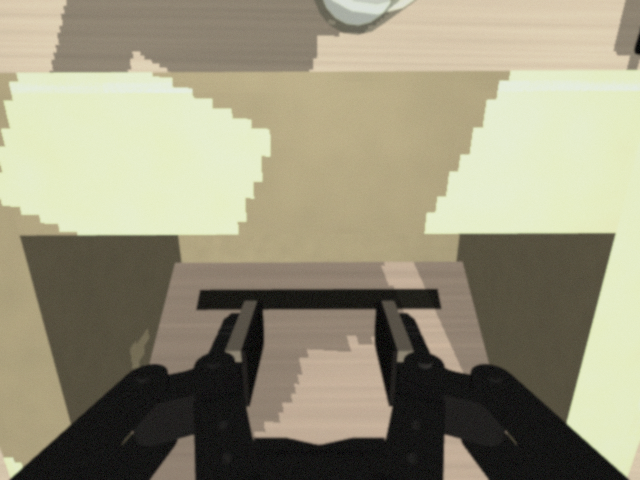

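The flap is open with its strip at row 299, and there's no piece on it or between the fingers, so it dropped in. I'll withdraw straight up and check.

```bash
python3 -m crank '[[0,0,-15,0,0,0,0.1],[0,0,-25,0,0,0,0.1],[0,0,-30,0,0,0,0.1],[0,0,-30,0,0,0,0.1],[0,0,-30,0,0,0,0.1],[0,0,-30,0,0,0,0.1],[0,0,-20,0,0,0,0.1],[0,0,0,0,0,0,0.1],[0,0,0,0,0,0,0.1],[0,0,0,0,0,0,0.1]]'
python3 - <<'E'
from station import get_image
import cv2,numpy as np
w,s=[get_image(n)[:,:,::-1] for n in("wrist","side")]
cv2.imwrite("pics/w6.png",np.hstack([cv2.resize(w,(400,300)),cv2.resize(s,(400,300))]))
E
```

```text
t: 14.62
tool_pos: [0.5159, -0.2007, 0.2723]
tool_rot: [0.027, -3.135, -0.003]
contact_force: [0.1, -0.3, -0.3]
opening: 0.047
grip_force: 0.0
```

View pics/w6.png

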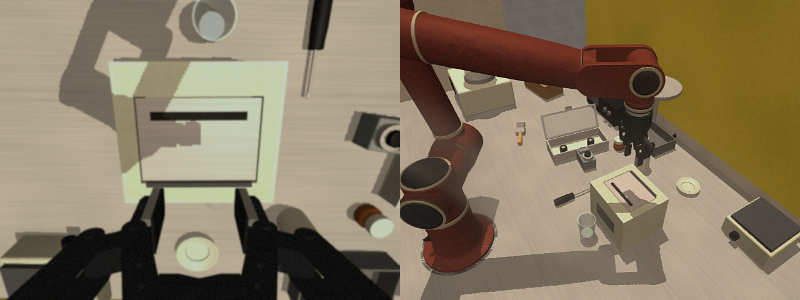

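The flap is shut with nothing on it, at wrist (198,140). The lid is still open and the two sound mounts are in the case at (563,149) and (591,142). I'll hand in.

```bash
python3 -c "
from station import ctrl
print(ctrl.finish_job())"
```

```text
the job is handed in; nothing more can be done
None
```

The job is handed in: the half-disc went into the scrap bin, the flap shut, the case is open, and the two sound mounts are still in it, all in about 15 s of the 48 s allowed.

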